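# Free the ratchet and press the plate sealer down

### The job

Close the plate-sealing press on the bench. First press the thumb tab of its ratchet pawl all the way down, so that the pawl swings clear of the teeth, then push the arm down by its paddle until the platen rests fully on the well plate. Use only the fingertips, do not force the arm or the tab while the pawl still holds, grasp nothing, and leave the flask, dish and cap beside the press alone.

Things in the scene. Friction and masses are not known exactly. Their poses are not given: they have to be found in the camera images.
- press: plate-sealing press fixed to the bench: grey base 290 x 150 x 13 mm (x -165 to 125 mm), white 24-well plate, hinged arm with platen over it. Origin on the bench below the arm's hinge; -x points to the paddle (front), +x to the pawl tab (back), y along the hinge. Brackets 46 mm wide, 83 mm high at x -15 to 15 mm, 75 mm high at x 45 to 63 mm.
- press_hinge (a point): centre of the arm's hinge axis, 68 mm above the bench; the axis runs along the press's y. The toothed wheel round it has 46 mm outer radius.
- ratchet_arm (a joint): arm angle above its lowest position, rad: 0 = platen flat on the well plate (hard stop), 0.84 = upper stop; starts at 0.69 to 0.81. With the pawl in, a tooth stops it at about 0.65. With the pawl out, the stiff hinge yields to 2 to 7 N down at the paddle and the arm stays where it is left.
- paddle_top (a point): centre of the top face of the black paddle at the arm's free end, 172 mm from the hinge axis, level with it (68 mm above the bench) when the arm is down, about 185 mm above the bench at the start. Paddle 46 mm along the arm x 80 mm across x 12 mm thick; it tilts with the arm and moves on a circle about the hinge.
- ratchet_pawl (a joint): angle of the pawl, rad: 0 = nose in the teeth (start), 0.5 = swung fully out (hard stop); clear of the teeth above 0.25. No spring: it stays where it is left. Pressing the tab needs about 3 N.
- tab_top (a point): centre of the flat top of the pawl's thumb tab, 32 x 32 x 6 mm, behind the hinge at x = +104 mm of the press, 83 mm above the bench at the start. It turns about a pivot at x = +54 mm, 66 mm above the bench: fully pressed it lies about 26 mm lower, 2 mm farther back, tilted down by 0.5 rad.
- foil_flask: small flask wrapped in foil, 68 x 70 x 78 mm, loose, standing beside the press; origin at the centre of its underside. Not to be disturbed.
- petri_dish: petri dish, 91 mm across, 17 mm high, loose, beside the press; origin at the centre of its underside. Not to be disturbed.
- tube_cap: blue screw cap, 34 mm across, 14 mm high, loose, beside the press; origin at the centre of its underside. Not to be disturbed.

How it is judged:
By the outcome, as a careful person would: the job done as asked, in the order asked, and still so for the second after the job is handed in, with the robot touching nothing.
It also fails if it takes over 45 s, if anything falls off the work surface, if the arm or the gripper's body presses on something with over 40 N, if the wrist force passes 120 N, or if a joint passes its speed limit or range.

### The arm

A 7-joint arm with a two-finger parallel gripper is mounted at the origin on a cart in front of the work surface, level with it; the furniture and walls round the work are solid. World frame = base frame: x ahead of the robot, y to its left, z up, the work surface at z = 0. Lengths are in m, angles in rad, forces in N, time in s.
With the tool pointing down it reaches from about 0.425 to 0.825 m from the base axis. Payload 3.6 kg.
Tool frame: the origin (TCP) lies midway between the tips of the shut fingers; the grasp point (between the pads) lies 19 mm behind it; z points along the fingers, y is the line along which they close (so a half turn about z gives the same grasp; the last joint's range is limited). The gripper opens to 93 mm and grips with 3 to 60 N. Pads are 15 mm wide; open, the fingers measure 128 mm over their backs; the gripper's body (75 mm by 188 mm) begins 65 mm behind the grasp point.
Start: joints at [-1.198, 0.615, -0.013, 1.423, 0.008, 1.103, -0.04], TCP at [0.252, 0.599, 0.219] pointing down, gripper open.
Joint ranges: [-3.12, 3.12], [-0.3, 2.06], [-1.34, 1.32], [0.26, 2.42], [-1.36, 4.5], [0.01, 1.98], [-2.84, 2.84]. Speed limits (rad/s): [2.79, 2.79, 3.14, 3.14, 3.14, 3.14, 3.14].

### API

Orientations are given as a rotation vector (axis times angle).
In Python, from rig import readout, eyes, robot gives the robot as it stands.
- The arm moves only by the tool arm_command, never from a script. Its arguments are lists of equal length, an entry for each row: "angular": the turn, a rotation vector about the tool's x, y, z in degrees, a list of three; "travel": the shift along the tool's x, y, z in mm, a list of three; "hand": the opening in per cent of the stroke, from 0 (shut) to 100 (fully open). A call has exactly 8 rows; each row shifts and turns the commanded pose from where the row before left it, along the tool's axes as they then stand; what a row does not reach is not made up. A row lasts 1/8 s, in which the tool goes at most 62.5 mm and 10.7 degrees, less where a joint would pass 70% of its speed; a pose out of reach is approached as far as the arm can. A call is refused whole if a number of a shift passes 62.5 or a number of a turn 10.7, either way. A call with a gripper value outside its range is refused whole. The fingers move at their own pace and stop on an object; the grip force is fixed at half the most. Time passes only in rows, so rows that do not move let the fingers close, or fill a call up. It gives the time, the measured TCP pose, the force, the opening and the grip force at its end, in the units of the state.
- readout.get_obs(): the state, without advancing time (a new reading comes with each control period).
- eyes.camera(name): name is "scene" or "top" or "wrist"; returns a dict with "color" (480x640x3 uint8, blue, green, red), "fx", "fy", "cx", "cy" (pixels), "R" (3x3) and "t" (3): a world point X has camera coordinates R X + t. Camera axes: x right, y down, z forward; pixel columns grow to the right and rows downward; lengths in m; the calibration is good to about 2 mm. A picture is of the moment at which its call begins. There is no depth.
- robot.job_done(): hands the job in; it is judged then, once.
Trained networks look in a picture, given as the dict that the camera call returned (one of the last four; its "shot" number tells which), for a name from the list of things; names that differ only in an ending like _2 or _b are one class to them, and where a whole thing is asked for, a point or a joint stands for the part that bears it (a point fixed in the world has none). Each returns a list of dicts, best first, with "p" (0 to 1); they miss things now and then, are a little off and sometimes report something else, mostly with a low value. They report only what shows in the picture. A call takes as long as a camera call.
- eyes.masks_of(picture, query): "pixels" (480x640 bool, what is visible of it) and "box" ([left, top, width, height] in pixels, round what is visible of it).
The state is a dict: "clock": time; "qpos": joint angles; "joint_vel": joint speeds; "effort": joint torques, N m; "tcp_pos": TCP position; "tcp_rot": TCP orientation; "contact_force": force on the tool from outside, world axes, zero at the start; "moment": the same for the moment, N m; "opening": opening from 0.0 (shut) to 1.0 (fully open); "gripper_force": force on a finger pad.
Only numpy, scipy, OpenCV 4.12 (cv2) and the standard library are available. Lean on these libraries where they do the work, as an engineer would, in place of code of your own. Each camera call takes 0.05 s, during which the arm holds its last target. There are 200 camera calls.

## Working session

There is one attempt and no reset: what is moved stays moved. The work goes in short steps, Python scripts to look and compute and a tool call to move; the robot and the scene stay as the last step left them, time stands still between calls to the robot, and variables do not carry over. Pictures are saved under pics/ and viewed, at most 10 in all, crops included, and the job is handed in when it is done.

Besides the shell and the picture viewer there is one more tool, called after "Call:" as name(argument=value, ...) on one line, values as JSON. arm_command: Moves the arm, as the interface text tells. Its arguments: {"type":"object","properties":{"angular":{"type":"array"},"travel":{"type":"array"},"hand":{"type":"array"}},"required":["angular","travel","hand"]}

```bash
mkdir -p pics
python3 - <<'E'
from rig import readout, eyes, robot
import cv2,numpy as np
o=readout.get_obs()
for k in o: print(k,o[k])
ims=[]
for n in("scene","top"):
    c=eyes.camera(n); print(n,c["fx"],c["cx"],c["cy"],c["R"],c["t"])
    im=c["color"].copy()
    for q in("press","paddle_top","tab_top","ratchet_arm","ratchet_pawl","press_hinge","foil_flask","petri_dish","tube_cap"):
        for r in eyes.masks_of(c,q)[:2]:
            m=r["pixels"];ys,xs=np.nonzero(m)
            print(n,q,round(r["p"],2),r["box"],xs.mean().round(1),ys.mean().round(1))
    cv2.imwrite(f"pics/{n}0.png",im)
E
```

```text
clock 0.0
qpos [-1.19851278  0.6158557  -0.01260159  1.42489911  0.00810335  1.10337096
 -0.04038434]
joint_vel [ 0.00105766  0.00086394 -0.0011655   0.00038512 -0.00184268 -0.00158374
 -0.00186147]
effort [-4.45843000e-06 -4.58936191e+01  2.09312621e-01 -1.65739971e+01
 -6.10149326e-02  2.05789763e-02  2.30169871e-04]
tcp_pos [0.25208851 0.59827353 0.21752236]
tcp_rot [-0.62206612 -3.07893132  0.00383587]
contact_force [-0.03058612  0.16243647 -1.18102106]
moment [ 0.0075382  -0.02370675  0.02398624]
gripper_force 0.0
opening 1.0020346635575788
scene 494.5342108087441 324.3445387450981 238.41886053135738 [[-0.5758256  -0.81740212 -0.01669275]
 [-0.37353679  0.28119319 -0.8839687 ]
 [ 0.72725178 -0.50277645 -0.467248  ]] [0.29074937 0.30963946 0.40605092]
scene press 0.77 [276.7, 143.7, 159.9, 188.0] 363.8 247.5
scene paddle_top 0.58 [339.2, 142.8, 82.1, 124.7] 379.8 199.3
scene tab_top 0.76 [301.9, 231.2, 43.5, 43.8] 326.3 258.9
scene tab_top 0.43 [340.6, 140.8, 79.7, 128.4] 379.8 199.1
scene ratchet_arm 0.8 [337.4, 141.7, 85.3, 124.6] 379.9 199.2
scene ratchet_pawl 0.61 [301.3, 236
[... 561 characters left out ...]
9277996  0.00329416 -0.11990455]
 [ 0.11984028 -0.01546541 -0.99267272]] [-0.05032071  0.61064811  0.8518935 ]
top press 0.93 [261.5, 203.7, 184.7, 125.4] 352.8 262.9
top paddle_top 0.64 [322.6, 203.9, 120.1, 81.7] 393.9 246.4
top paddle_top 0.54 [318.0, 155.9, 46.2, 43.3] 340.2 177.0
top tab_top 0.87 [275.6, 267.9, 48.7, 28.4] 296.0 280.2
top ratchet_arm 0.85 [316.2, 203.5, 125.9, 86.4] 393.6 246.7
top ratchet_pawl 0.75 [274.1, 266.5, 54.4, 28.7] 294.9 280.7
top press_hinge 0.68 [261.9, 206.1, 180.4, 119.4] 352.8 262.7
top foil_flask 0.87 [358.8, 327.9, 39.9, 43.7] 379.7 347.9
top petri_dish 0.62 [317.7, 156.3, 46.8, 41.5] 340.2 176.7
top tube_cap 0.49 [299.7, 337.9, 17.9, 18.1] 308.5 345.9
```

Run:
```python
import cv2
a=cv2.imread("pics/scene0.png")[120:380,250:500];b=cv2.imread("pics/top0.png")[140:390,240:470]
cv2.imwrite("pics/sc.png",cv2.resize(a,None,fx=2.3,fy=2.3,interpolation=2));cv2.imwrite("pics/tc.png",cv2.resize(b,None,fx=2.4,fy=2.4,interpolation=2))
```

```text
(no output)
```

View pics/sc.png

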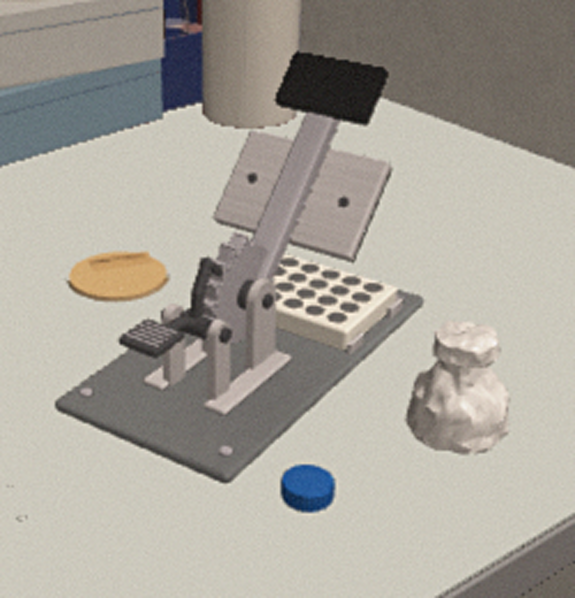

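View pics/tc.png

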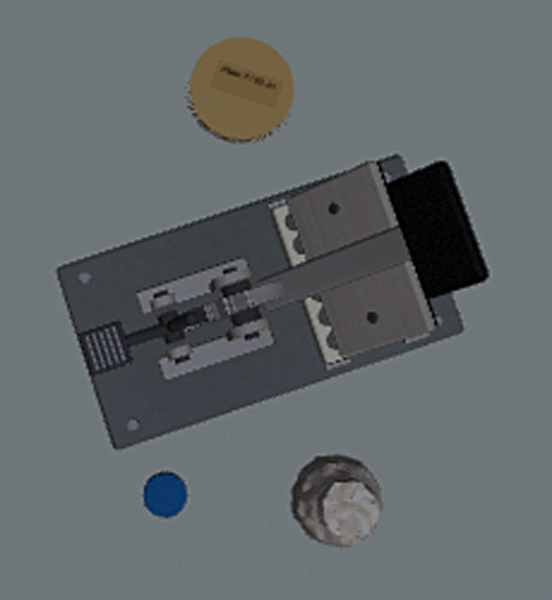

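The scene crop shows the press with the arm raised. The tab is at full-image pixel (315,266), with the dish to its left, and the cap and flask to its right. The top crop shows the tab at (285,285), the base corners clearly visible, and the paddle at the upper right. I'll fit the pose from these points.

```bash
cat > h.py <<'E'
import numpy as np
from scipy.spatial.transform import Rotation as Ro
def P(c,X):
    p=c["R"]@X+c["t"]; return np.array([c["fx"]*p[0]/p[2]+c["cx"],c["fy"]*p[1]/p[2]+c["cy"]])
def W(s,X):
    a=s[2];return np.array([s[0]+np.cos(a)*X[0]-np.sin(a)*X[1],s[1]+np.sin(a)*X[0]+np.cos(a)*X[1],X[2]])
def pad(th,u=.172,v=0.,y=0.): # u along arm, v normal
    return np.array([-u*np.cos(th)+v*np.sin(th),y,.068+u*np.sin(th)+v*np.cos(th)])
E
python3 - <<'E'
from h import *
from rig import eyes,readout
from scipy.optimize import least_squares
C={n:eyes.camera(n) for n in("scene","top")}
s=lambda x,y:np.array([250+x/2.3,120+y/2.3]); t=lambda x,y:np.array([240+x/2.4,140+y/2.4])
B=lambda x,y:np.array([x,y,.013])
T=np.array([.104,0,.083])
obs=[("top",B(.125,-.075),t(58,268)),("top",B(.125,.075),t(115,448)),("top",B(-.165,.075),t(462,328)),("top",B(-.165,-.075),t(396,156)),
("scene",B(.125,-.075),s(60,405)),("scene",B(.125,.075),s(228,478)),("scene",B(-.165,.075),s(421,298)),
("top",T,t(107,347)),("scene",T,s(150,336)),("scene","p",s(333,88))]
f=lambda v:np.concatenate([P(C[n],W(v,pad(v[3]) if isinstance(X,str) else X))-q for n,X,q in obs])
r=least_squares(f,[.6,0,1.9,.75],loss="soft_l1");print(r.x,f(r.x).reshape(-1,2).round(1))
v=r.x;np.save("pose.npy",v)
for X in((0,0,0),(.104,0,.083),pad(v[3]),pad(0)):print(W(v,np.array(X)))
for q,z in(("foil_flask",.04),("petri_dish",.01),("tube_cap",.01)):pass
o=readout.get_obs();print(Ro.from_rotvec(o["tcp_rot"]).as_matrix().round(3))
E
```

```text
[ 0.55618202 -0.09739257  1.89617617  0.7617205 ] [[-2.  -0.1]
 [-0.4  1.5]
 [ 1.6  0.5]
 [ 1.5 -2.3]
 [-3.7 -1.5]
 [ 0.2 -0. ]
 [ 1.7 -1. ]
 [-1.   0.4]
 [ 0.7 -0.4]
 [-1.2  0.5]]
[ 0.55618202 -0.09739257  0.        ]
[0.52293647 0.00115049 0.083     ]
[ 0.59597047 -0.21532941  0.18670881]
[ 0.61116504 -0.26036762  0.068     ]
[[-0.922  0.388 -0.   ]
 [ 0.388  0.922 -0.   ]
 [-0.    -0.    -1.   ]]
```

Call:
arm_command(angular=[[0,0,9.7],[0,0,9.7],[0,0,9.7],[0,0,9.7],[0,0,9.7],[0,0,0],[0,0,0],[0,0,0]], travel=[[0,0,0],[0,0,0],[0,0,0],[0,0,0],[0,0,0],[0,0,0],[0,0,0],[0,0,0]], hand=[0,0,0,0,0,0,0,0])

```text
clock: 2.1
tcp_pos: [0.2524, 0.5989, 0.2186]
tcp_rot: [-1.83, -2.553, 0.0]
contact_force: [-0.5, -0.1, -0.0]
opening: 0.189
gripper_force: 0.0
```

```bash
cat >> h.py <<'E'
def go(target):
    from rig import readout
    o=readout.get_obs();R=Ro.from_rotvec(o["tcp_rot"]).as_matrix();v=np.load("pose.npy");a=v[2]
    print("t",round(o["clock"],2),"tcp",o["tcp_pos"].round(4),"open",round(o["opening"],2),"F",o["contact_force"].round(1))
    yd=-np.array([-np.sin(a),np.cos(a),0]);zd=np.array([0,0,-1.]);D=np.column_stack([np.cross(yd,zd),yd,zd])
    print("turn",(Ro.from_matrix(R.T@D).as_rotvec(degrees=True)).round(2),"shift",(1000*R.T@(np.array(target)-o["tcp_pos"])).round(1))
    d=o["tcp_pos"]-W(v,np.zeros(3));c,s=np.cos(a),np.sin(a);print("in press",np.round(1000*np.array([c*d[0]+s*d[1],-s*d[0]+c*d[1],d[2]]),1))
E
python3 -c "
from h import *
v=np.load('pose.npy');go(W(v,np.array([.106,0,.16])))"
```

```text
t 2.1 tcp [0.2524 0.5989 0.2186] open 0.19 F [-0.5 -0.1 -0. ]
turn [-0.01 -0.    0.08] shift [-651.    64.3   58.6]
in press [756.9  65.2 218.6]
```

Call:
arm_command(angular=[[0,0,0],[0,0,0],[0,0,0],[0,0,0],[0,0,0],[0,0,0],[0,0,0],[0,0,0]], travel=[[-40,4,0],[-50,5,0],[-50,5,0],[-50,5,0],[-50,5,0],[-50,5,0],[-50,5,0],[-50,5,0]], hand=[0,0,0,0,0,0,0,0])

```text
clock: 3.1
tcp_pos: [0.4149, 0.2405, 0.2191]
tcp_rot: [1.83, 2.553, 0.002]
contact_force: [1.5, 0.2, 0.4]
opening: 0.005
gripper_force: 0.0
```

Call:
arm_command(angular=[[0,0,0],[0,0,0],[0,0,0],[0,0,0],[0,0,0],[0,0,0],[0,0,0],[0,0,0]], travel=[[-50,5,10],[-50,5,10],[-50,5,10],[-50,5,10],[-40,5,10],[-21,0,8],[0,0,0],[0,0,0]], hand=[0,0,0,0,0,0,0,0])

```text
clock: 4.1
tcp_pos: [0.5211, 0.0041, 0.1609]
tcp_rot: [-1.829, -2.553, -0.001]
contact_force: [-0.1, 0.1, 0.3]
opening: 0.006
gripper_force: 0.0
```

Run:
```python
from h import *
from rig import eyes
import cv2
v=np.load('pose.npy');go(W(v,np.array([.106,0,.10])))
c=eyes.camera("wrist");im=c["color"].copy();
cv2.drawMarker(im,tuple(int(k) for k in P(c,W(v,np.array([.104,0,.083])))),(0,0,255),0,20,1)
cv2.imwrite("pics/w1.png",im)
```

```text
t 4.1 tcp [0.5211 0.0041 0.1609] open 0.01 F [-0.1  0.1  0.3]
turn [ 0.02 -0.06  0.12] shift [-1.4  0.8 60.9]
in press [107.4   0.8 160.9]
```

View pics/w1.png

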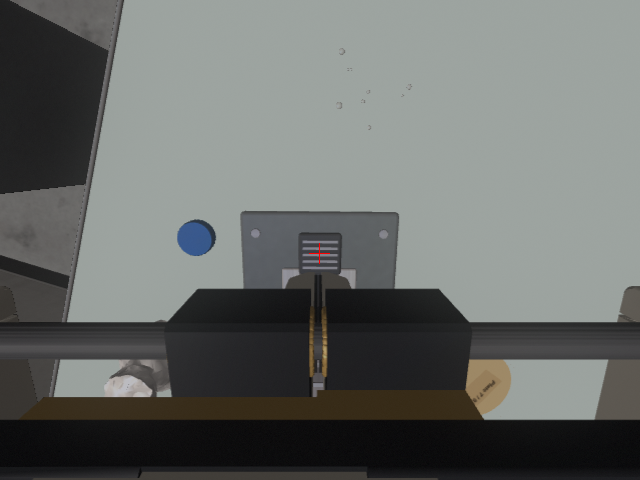

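The wrist view puts the projected tab centre (319,254) on the ribbed tab, so the fit holds. Next I descend.

Call:
arm_command(angular=[[0,0,0],[0,0,0],[0,0,0],[0,0,0],[0,0,0],[0,0,0],[0,0,0],[0,0,0]], travel=[[-1,1,20],[0,0,20],[0,0,20],[0,0,10],[0,0,4],[0,0,4],[0,0,2],[0,0,0]], hand=[0,0,0,0,0,0,0,0])

```text
clock: 5.15
tcp_pos: [0.5228, 0.0027, 0.0811]
tcp_rot: [1.831, 2.553, 0.002]
contact_force: [-0.1, 1.1, 2.0]
opening: 0.007
gripper_force: 0.9
```

Call:
arm_command(angular=[[0,0,0],[0,0,0],[0,0,0],[0,0,0],[0,0,0],[0,0,0],[0,0,0],[0,0,0]], travel=[[0,0,3],[0,0,3],[0,0,3],[0,0,3],[0,0,2],[0,0,2],[0,0,0],[0,0,0]], hand=[0,0,0,0,0,0,0,0])

```text
clock: 6.15
tcp_pos: [0.5223, 0.0016, 0.0645]
tcp_rot: [1.832, 2.552, -0.001]
contact_force: [-0.6, 3.7, 1.6]
opening: 0.002
gripper_force: 1.6
```

Call:
arm_command(angular=[[0,0,0],[0,0,0],[0,0,0],[0,0,0],[0,0,0],[0,0,0],[0,0,0],[0,0,0]], travel=[[0,0,1],[0,0,1],[0,0,1],[0,0,1],[0,0,0],[0,0,0],[0,0,0],[0,0,0]], hand=[0,0,0,0,0,0,0,0])

```text
clock: 7.15
tcp_pos: [0.5225, 0.0015, 0.0615]
tcp_rot: [1.832, 2.551, 0.0]
contact_force: [-3.0, 2.8, 9.3]
opening: 0.01
gripper_force: 4.7
```

Call:
arm_command(angular=[[0,0,0],[0,0,0],[0,0,0],[0,0,0],[0,0,0],[0,0,0],[0,0,0],[0,0,0]], travel=[[0,0,1],[0,0,0],[0,0,0],[0,0,0],[0,0,-20],[0,0,-40],[0,0,-50],[0,0,-40]], hand=[0,0,0,0,0,0,0,0])

```text
clock: 8.15
tcp_pos: [0.5231, -0.0005, 0.2114]
tcp_rot: [1.833, 2.547, -0.002]
contact_force: [0.4, 0.3, 0.4]
opening: 0.003
gripper_force: 0.0
```

Run:
```python
from h import *
from rig import eyes
import cv2
v=np.load('pose.npy');go(W(v,pad(v[3],v=.02)))
c=eyes.camera("scene")
cv2.imwrite("pics/s2.png",cv2.resize(c["color"][120:350,260:460],None,fx=3,fy=2.6,interpolation=2))
```

```text
t 8.15 tcp [ 5.231e-01 -5.000e-04  2.114e-01] open 0.0 F [0.4 0.3 0.4]
turn [ 0.07  0.2  -0.14] shift [-213.     0.9   11. ]
in press [102.4   0.4 211.4]
```

View pics/s2.png

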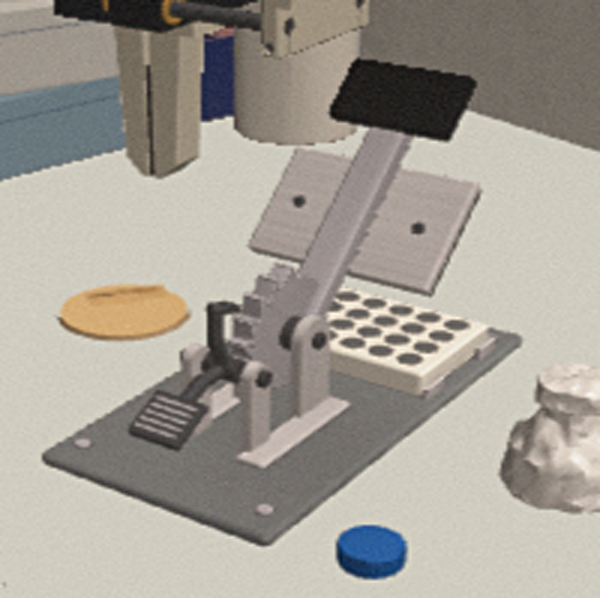

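The tab is tilted down and the pawl nose stands clear of the teeth, with the tab at about (317,281) in the full image. The flask, dish and cap are where they were. Now I move over the paddle.

Call:
arm_command(angular=[[0,0,0],[0,0,0],[0,0,0],[0,0,0],[0,0,0],[0,0,0],[0,0,0],[0,0,0]], travel=[[0,0,-40],[-30,0,0],[-50,0,0],[-50,0,0],[-50,0,0],[-40,0,0],[0,0,20],[0,0,0]], hand=[0,0,0,0,0,0,0,0])

```text
clock: 9.2
tcp_pos: [0.5912, -0.2081, 0.2274]
tcp_rot: [-1.834, -2.547, 0.005]
contact_force: [-0.4, 1.5, 0.3]
opening: 0.003
gripper_force: 0.0
```

Run:
```python
from h import *
from rig import eyes
import cv2
v=np.load('pose.npy');go(W(v,pad(v[3])+[.0075,0,0]))
c=eyes.camera("scene")
for X in([.106,0,.057],[.104,0,.083]):print(P(c,W(v,np.array(X))))
r=eyes.masks_of(c,"tab_top")[0];print(r["p"],r["box"])
for k in range(5):
    th=v[3]*(1-k/4);print(th,(1000*pad(th)).round(1))
```

```text
t 9.2 tcp [ 0.5912 -0.2081  0.2274] open 0.0 F [-0.4  1.5  0.3]
turn [-0.27 -0.05 -0.15] shift [-0.9  2.5 40.6]
in press [-116.1    2.3  227.4]
[315.57051019 280.84948409]
[315.93891804 265.73257624]
0.6 [302.9, 237.0, 40.0, 58.3]
0.7617205011697024 [-124.5    0.   186.7]
0.5712903758772767 [-144.7    0.   161. ]
0.3808602505848512 [-159.7    0.   131.9]
0.1904301252924256 [-168.9    0.   100.6]
0.0 [-172.    0.   68.]
```

The tab sits within about 1 px of the fully pressed prediction. Now I come down onto the paddle.

Call:
arm_command(angular=[[0,0,0],[0,0,0],[0,0,0],[0,0,0],[0,0,0],[0,0,0],[0,0,0],[0,0,0]], travel=[[-1,2,15],[0,0,15],[0,0,6],[0,0,4],[-3,0,4],[-3,0,4],[-4,0,5],[0,0,0]], hand=[0,0,0,0,0,0,0,0])

```text
clock: 10.3
tcp_pos: [0.5987, -0.2167, 0.177]
tcp_rot: [1.832, 2.551, -0.0]
contact_force: [-0.6, 0.2, 0.3]
opening: 0.004
gripper_force: 0.3
```

Run:
```python
from h import *
from rig import eyes
import cv2
v=np.load('pose.npy');go(W(v,pad(0)))
c=eyes.camera("scene")
cv2.imwrite("pics/s3.png",cv2.resize(c["color"][80:350,260:460],None,fx=2.2,fy=2.2,interpolation=2))
```

```text
t 10.3 tcp [ 0.5987 -0.2167  0.177 ] open 0.0 F [-0.6  0.2  0.3]
turn [ 0.05  0.07 -0.01] shift [-45.2  -2.2 109. ]
in press [-126.7   -2.1  177. ]
```

View pics/s3.png

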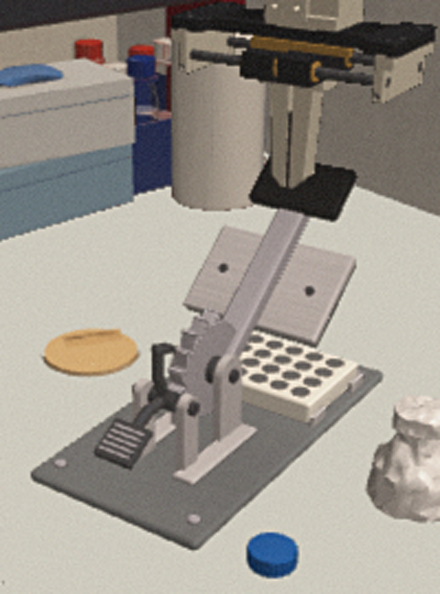

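The fingertip bears on the black paddle, at about crop (288,187), and the pawl is still out. I continue along the arc.

Call:
arm_command(angular=[[0,0,0],[0,0,0],[0,0,0],[0,0,0],[0,0,0],[0,0,0],[0,0,0],[0,0,0]], travel=[[-5,-1,5],[-5,-1,6],[-4,0,6],[-4,0,6],[-4,0,6],[-3,0,7],[-3,0,7],[-3,0,7]], hand=[0,0,0,0,0,0,0,0])

```text
clock: 11.35
tcp_pos: [0.606, -0.2461, 0.126]
tcp_rot: [-1.831, -2.551, 0.0]
contact_force: [1.1, 4.3, 3.5]
opening: 0.007
gripper_force: 2.1
```

Call:
arm_command(angular=[[0,0,0],[0,0,0],[0,0,0],[0,0,0],[0,0,0],[0,0,0],[0,0,0],[0,0,0]], travel=[[-3,0,7],[-2,0,7],[-2,0,7],[-2,0,7],[-1,0,7],[-1,0,7],[0,0,5],[0,0,0]], hand=[0,0,0,0,0,0,0,0])

```text
clock: 12.35
tcp_pos: [0.6099, -0.2583, 0.0792]
tcp_rot: [1.831, 2.55, -0.003]
contact_force: [0.1, -0.3, -0.6]
opening: 0.005
gripper_force: 0.0
```

Call:
arm_command(angular=[[0,0,0],[0,0,0],[0,0,0],[0,0,0],[0,0,0],[0,0,0],[0,0,0],[0,0,0]], travel=[[0,0,3],[0,0,2],[0,0,2],[0,0,1],[0,0,0],[0,0,0],[0,0,0],[0,0,0]], hand=[0,0,0,0,0,0,0,0])

```text
clock: 13.35
tcp_pos: [0.6101, -0.2567, 0.0718]
tcp_rot: [1.832, 2.552, 0.0]
contact_force: [0.8, -2.4, 3.9]
opening: 0.008
gripper_force: 2.0
```

Call:
arm_command(angular=[[0,0,0],[0,0,0],[0,0,0],[0,0,0],[0,0,0],[0,0,0],[0,0,0],[0,0,0]], travel=[[0,0,1],[0,0,1],[0,0,1],[0,0,0],[0,0,0],[0,0,0],[0,0,0],[0,0,0]], hand=[0,0,0,0,0,0,0,0])

```text
clock: 14.35
tcp_pos: [0.6098, -0.2562, 0.0685]
tcp_rot: [-1.831, -2.552, -0.001]
contact_force: [2.5, -2.3, 2.8]
opening: 0.008
gripper_force: 1.6
```

Call:
arm_command(angular=[[0,0,0],[0,0,0],[0,0,0],[0,0,0],[0,0,0],[0,0,0],[0,0,0],[0,0,0]], travel=[[0,0,1],[0,0,1],[0,0,0],[0,0,0],[0,0,0],[0,0,0],[0,0,0],[0,0,0]], hand=[0,0,0,0,0,0,0,0])

```text
clock: 15.35
tcp_pos: [0.6099, -0.2562, 0.0683]
tcp_rot: [-1.832, -2.552, -0.001]
contact_force: [-0.7, -0.3, 11.5]
opening: 0.001
gripper_force: 5.3
```

The TCP has stopped at z 68 mm and the force is climbing, so this is the hard stop. I add a little more push and then lift off.

Call:
arm_command(angular=[[0,0,0],[0,0,0],[0,0,0],[0,0,0],[0,0,0],[0,0,0],[0,0,0],[0,0,0]], travel=[[0,0,1],[0,0,0],[0,0,0],[0,0,0],[0,0,-5],[0,0,-30],[0,0,-50],[0,0,-50]], hand=[0,0,0,0,0,0,0,0])

```text
clock: 16.35
tcp_pos: [0.608, -0.2544, 0.1997]
tcp_rot: [-1.827, -2.547, 0.0]
contact_force: [1.8, 0.2, -0.7]
opening: 0.006
gripper_force: 0.0
```

Run:
```python
from h import *
from rig import eyes
import cv2
v=np.load('pose.npy');go(W(v,pad(0)))
c=eyes.camera("scene");print(P(c,W(v,pad(0))))
cv2.imwrite("pics/s4.png",cv2.resize(c["color"][80:350,260:480],None,fx=2.2,fy=2.2,interpolation=2))
```

```text
t 16.35 tcp [ 0.608  -0.2544  0.1997] open 0.01 F [ 1.8  0.2 -0.7]
turn [-0.26 -0.34  0.06] shift [ -7.4   1.7 131.7]
in press [-165.4    1.1  199.7]
[402.72530136 211.35196924]
```

View pics/s4.png

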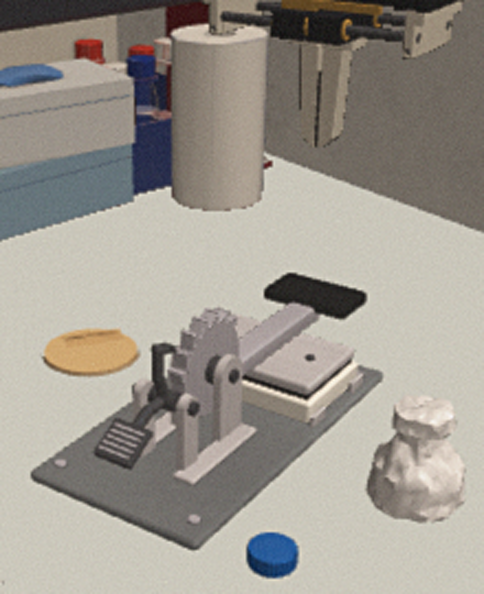

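The platen lies flat on the plate. The paddle centre is at about (403,213), against a predicted (403,211). The pawl is out, the robot is clear of everything, and the flask, dish and cap are undisturbed.

```bash
python3 -c "
from rig import robot
print(robot.job_done())"
```

```text
the job is handed in; nothing more can be done
None
```

The press is closed and the job handed in: I pressed the pawl tab fully down first, then pushed the arm down by its paddle until the platen rested on the well plate, at about 16 s on the clock, with the flask, dish and cap left where they were.

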